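# Re-rack a glaze test series in reverse order

## Task

Move the four glaze test tiles from the grey setters on the pale kiln strip to the cork pads of the dark wooden sample rail, in the reverse order: the tile that starts leftmost on the strip goes to the rightmost pad, the second from the left to the second from the right, and so on. Leave each tile lying flat, glaze up, centred on its pad and square to the rail, one tile to a pad.

Things in the scene. Friction and masses are not known exactly. Their poses are not given: they have to be found in the camera images.
- tile_teal: loose blue-green (teal) glazed test tile, flat, 60 x 36 x 8 mm, about 24 g, glaze up. Origin: centre of its underside; x along its 60 mm length (crosswise to the row), y along its 36 mm width, z up. It lies on its own setter, overhanging it 10 mm at either end in x: pinch these two ends, 60 mm apart, from above.
- tile_orange: loose rust-orange glazed test tile, flat, 60 x 36 x 8 mm, about 24 g, glaze up. Origin: centre of its underside; x along its 60 mm length (crosswise to the row), y along its 36 mm width, z up. It lies on its own setter, overhanging it 10 mm at either end in x: pinch these two ends, 60 mm apart, from above.
- tile_white: loose off-white glazed test tile, flat, 60 x 36 x 8 mm, about 24 g, glaze up. Origin: centre of its underside; x along its 60 mm length (crosswise to the row), y along its 36 mm width, z up. It lies on its own setter, overhanging it 10 mm at either end in x: pinch these two ends, 60 mm apart, from above.
- tile_black: loose black glazed test tile, flat, 60 x 36 x 8 mm, about 24 g, glaze up. Origin: centre of its underside; x along its 60 mm length (crosswise to the row), y along its 36 mm width, z up. It lies on its own setter, overhanging it 10 mm at either end in x: pinch these two ends, 60 mm apart, from above.
- setter_teal: plain grey block, fixed, 40 (x) x 44 (y) x 14 mm, on the kiln strip; the blue-green (teal) tile starts on it (within 5 mm, 0.08 rad). The four setters look alike; which stands where along the strip varies. Origin: centre of its underside; its top is 14 mm above; axes as the kiln strip's.
- setter_orange: plain grey block, fixed, 40 (x) x 44 (y) x 14 mm, on the kiln strip; the rust-orange tile starts on it (within 5 mm, 0.08 rad). The four setters look alike; which stands where along the strip varies. Origin: centre of its underside; its top is 14 mm above; axes as the kiln strip's.
- setter_white: plain grey block, fixed, 40 (x) x 44 (y) x 14 mm, on the kiln strip; the off-white tile starts on it (within 5 mm, 0.08 rad). The four setters look alike; which stands where along the strip varies. Origin: centre of its underside; its top is 14 mm above; axes as the kiln strip's.
- setter_black: plain grey block, fixed, 40 (x) x 44 (y) x 14 mm, on the kiln strip; the black tile starts on it (within 5 mm, 0.08 rad). The four setters look alike; which stands where along the strip varies. Origin: centre of its underside; its top is 14 mm above; axes as the kiln strip's.
- kiln_strip: pale plaster-coloured strip, fixed, 75 (x) x 208 (y) x 12 mm, with the four setters on it at y = +78, +26, -26, -78 mm in its frame. Origin: centre of its underside, on the table; y along the row, to the robot's left (turned up to 0.15 rad), x away from the robot. It stands left or right of the sample rail.
- sample_rail: dark wooden rail, fixed, 75 (x) x 208 (y) mm, base 12 mm high, with four 40 x 40 mm cork-topped pads centred at x = 0, y = +78, +26, -26, -78 mm in its frame, pad tops 26 mm above the origin. Origin: centre of its underside, on the table; y along the row, to the robot's left (turned up to 0.15 rad), x away from the robot.

How it is judged:
At the end, for the whole second after the job is handed in: Each tile lies on the sample rail's pad that mirrors its starting place on the kiln strip: centred within 10 mm along and across the rail, underside within 4 mm of the pad's top, flat within 0.1 rad, length square across the rail within 0.2 rad, released and at rest (((y of setter_teal in the frame of kiln_strip between 0.058 and 0.098 m and y of tile_teal in the frame of sample_rail between -0.088 and -0.068 m) or (y of setter_teal in the frame of kiln_strip between 0.006 and 0.046 m and y of tile_teal in the frame of sample_rail between -0.036 and -0.016 m) or (y of setter_teal in the frame of kiln_strip between -0.046 and -0.006 m and y of tile_teal in the frame of sample_rail between 0.016 and 0.036 m) or (y of setter_teal in the frame of kiln_strip between -0.098 and -0.058 m and y of tile_teal in the frame of sample_rail between 0.068 and 0.088 m)) and x of tile_teal in the frame of sample_rail between -0.01 and 0.01 m and z of tile_teal in the frame of sample_rail between 0.022 and 0.03 m and angle between each of tile_teal, tile_orange, tile_white, tile_black's own z axis and vertical below 0.1 rad and angle between the x axis of each of tile_teal, tile_orange, tile_white, tile_black and the x axis of sample_rail, either way round below 0.2 rad and linear speed of each of tile_teal, tile_orange, tile_white, tile_black below 0.02 m/s and ((y of setter_orange in the frame of kiln_strip between 0.058 and 0.098 m and y of tile_orange in the frame of sample_rail between -0.088 and -0.068 m) or (y of setter_orange in the frame of kiln_strip between 0.006 and 0.046 m and y of tile_orange in the frame of sample_rail between -0.036 and -0.016 m) or (y of setter_orange in the frame of kiln_strip between -0.046 and -0.006 m and y of tile_orange in the frame of sample_rail between 0.016 and 0.036 m) or (y of setter_orange in the frame of kiln_strip between -0.098 and -0.058 m and y of tile_orange in the frame of sample_rail between 0.068 and 0.088 m)) and x of tile_orange in the frame of sample_rail between -0.01 and 0.01 m and z of tile_orange in the frame of sample_rail between 0.022 and 0.03 m and ((y of setter_white in the frame of kiln_strip between 0.058 and 0.098 m and y of tile_white in the frame of sample_rail between -0.088 and -0.068 m) or (y of setter_white in the frame of kiln_strip between 0.006 and 0.046 m and y of tile_white in the frame of sample_rail between -0.036 and -0.016 m) or (y of setter_white in the frame of kiln_strip between -0.046 and -0.006 m and y of tile_white in the frame of sample_rail between 0.016 and 0.036 m) or (y of setter_white in the frame of kiln_strip between -0.098 and -0.058 m and y of tile_white in the frame of sample_rail between 0.068 and 0.088 m)) and x of tile_white in the frame of sample_rail between -0.01 and 0.01 m and z of tile_white in the frame of sample_rail between 0.022 and 0.03 m and ((y of setter_black in the frame of kiln_strip between 0.058 and 0.098 m and y of tile_black in the frame of sample_rail between -0.088 and -0.068 m) or (y of setter_black in the frame of kiln_strip between 0.006 and 0.046 m and y of tile_black in the frame of sample_rail between -0.036 and -0.016 m) or (y of setter_black in the frame of kiln_strip between -0.046 and -0.006 m and y of tile_black in the frame of sample_rail between 0.016 and 0.036 m) or (y of setter_black in the frame of kiln_strip between -0.098 and -0.058 m and y of tile_black in the frame of sample_rail between 0.068 and 0.088 m)) and x of tile_black in the frame of sample_rail between -0.01 and 0.01 m and z of tile_black in the frame of sample_rail between 0.022 and 0.03 m); the robot touches nothing.
It also fails if it takes over 93 s, if anything falls off the work surface, if the arm or the gripper's body presses on something with over 40 N, if the wrist force passes 120 N, or if a joint passes its speed limit or range.

## Robot

A 7-joint arm with a two-finger parallel gripper is mounted at the origin on a cart in front of the work surface, level with it; the furniture and walls round the work are solid. World frame = base frame: x ahead of the robot, y to its left, z up, the work surface at z = 0. Lengths are in m, angles in rad, forces in N, time in s.
With the tool pointing down it reaches from about 0.4 to 0.875 m from the base axis. Payload 19.3 kg.
Tool frame: the origin (TCP) lies on the centre line of the jaws, within the pads' length; the fingertips stand 14 mm ahead of it and the grasp point (between the pads) lies 5 mm behind it; x points along the fingers, y is the direction in which the jaws open and shut, and the axes are right-handed (so a half turn about x gives the same grasp; the last joint's range is limited). The gripper opens to 85 mm and grips with 20 to 120 N. Pads are 22 mm wide; open, the fingers measure 114 mm over their backs; the gripper's body (76 mm by 85 mm) begins 54 mm behind the grasp point. The pads swing forward as they close: fully open they stand 13 mm farther back than shut.
Start: joints at [1.033, 0.521, -0.036, 1.599, 0.021, 1.021, -0.113], TCP at [0.282, -0.558, 0.245] pointing down, gripper open.
Joint ranges: [-2.91, 2.91], [-0.3, 2.13], [-1.5, 1.42], [0.17, 2.43], [-1.26, 4.41], [0.16, 1.93], [-2.52, 2.52]. Speed limits (rad/s): [1.89, 1.89, 2.39, 2.39, 3.01, 3.01, 3.01].

## Interface

Orientations are given as [roll, pitch, yaw] about the fixed x, y, z axes, in that order (R = Rz(yaw) Ry(pitch) Rx(roll)).
In Python, from workcell import monitor, optics, bot gives the robot as it stands.
- The arm moves only by the tool arm_command, never from a script. Its arguments are lists of equal length, an entry for each row: "delta_pos": the shift along the tool's x, y, z as a fraction of full scale, a list of three; "rotation": the turn, a rotation vector about the tool's x, y, z as a fraction of full scale, a list of three. In form: {"delta_pos": [[dx, dy, dz], ...], "rotation": [[wx, wy, wz], ...]}. A call has 1 to 10 rows; each row shifts and turns the pose as measured when the row begins, along the tool's axes as they then stand; what a row does not reach is not made up. Full scale, the value 1, is 30 mm for a shift and 6 degrees for a turn. A row lasts 1/10 s, in which the tool goes at most 50 mm and 8.59 degrees, less where a joint would pass 70% of its speed; a pose out of reach is approached as far as the arm can. A call with a number of a shift or a turn outside -1 to 1 is refused whole. A call with a gripper value outside its range is refused whole. "gripper" is the closure, from -1 (fully open) to 1 (shut), so that 0 is half open, set as the call begins (left out, the last holds). The fingers move at their own pace and stop on an object; "grip_force" is the grip in N (left out, the last holds). Time passes only in rows, so rows that do not move let the fingers close. It gives the time, the measured TCP pose, the force and the opening at its end, in the units of the state.
- monitor.observe(): the state, without advancing time (a new reading comes with each control period).
- optics.grab_frame(name): name is "side" or "top"; returns the picture (480x640x3 uint8, red, green, blue); there is no depth.
- optics.camera_params(name): a dict with "fx", "fy", "cx", "cy" (pixels), "origin" and "rotation" of the camera in the world. Camera axes: x right, y down, z forward; pixel columns grow to the right and rows downward; lengths in m; the calibration is good to about 2 mm. A picture is of the moment at which its call begins. camera_params takes no time and is no camera call.
- bot.job_done(): hands the job in, once; it reports no verdict.
The state is a dict: "clock": time; "qpos": joint angles; "qd": joint speeds; "joint_efforts": joint torques, N m; "position": TCP position; "tool_rot": TCP orientation; "force": force on the tool from outside, world axes, zero at the start; "moment": the same for the moment, N m; "grip_width": finger opening in m.
Only numpy, scipy, OpenCV 4.12 (cv2) and the standard library are available. Lean on these libraries where they do the work, as an engineer would, in place of code of your own. Each camera call takes 0.05 s, during which the arm holds its last target. There are 200 camera calls.

## Working session

There is one attempt and no reset: what is moved stays moved. The work goes in short steps, Python scripts to look and compute and a tool call to move; the robot and the scene stay as the last step left them, time stands still between calls to the robot, and variables do not carry over. Pictures are saved under pics/ and viewed, about 12 in all and at most 16, crops included, and the job is handed in when it is done.

Besides the shell and the picture viewer there is one more tool, called after ">>>" by a JSON object that holds its "fn" and its "kwargs", one argument or row to a line. arm_command: Moves the arm, as the interface text tells. Its arguments: {"type":"object","properties":{"delta_pos":{"type":"array","items":{"type":"array","items":{"type":"number"}}},"rotation":{"type":"array","items":{"type":"array","items":{"type":"number"}}},"gripper":{"type":"number"},"grip_force":{"type":"number"}},"required":["delta_pos","rotation"]}

```bash
mkdir -p pics; python3 - <<'E'
from workcell import monitor, optics, bot
import cv2
s=monitor.observe();print(s)
for n in("top","side"):
    im=optics.grab_frame(n);cv2.imwrite(f"pics/{n}0.png",im[:,:,::-1]);p=optics.camera_params(n);print(n,p)
E
```

```text
{'clock': 0.0, 'qpos': array([ 1.03278674,  0.52203691, -0.0363175 ,  1.59997333,  0.02119725,
        1.02109749, -0.11283627]), 'qd': array([ 0.00161194, -0.00106287, -0.00098965, -0.0007155 , -0.0002715 ,
        0.00087014,  0.00189896]), 'joint_efforts': array([-1.54556139e-03, -9.27103615e+01,  1.97929166e+00, -3.69936132e+01,
        1.78805483e-02,  8.16103391e-03, -4.76094692e-05]), 'position': array([ 0.28165884, -0.55759253,  0.24472398]), 'tool_rot': array([-1.49778131,  1.56966612,  2.11156403]), 'force': array([-0.47241346,  0.57963727, -0.33491083]), 'moment': array([ 4.61178541e-06, -3.71206119e-03,  1.20046212e-02]), 'grip_width': 0.0852609428149175}
top {'fx': 594.782665858293, 'fy': 594.782665858293, 'cx': 311.7965245941829, 'cy': 231.74527150113653, 'origin': array([ 0.38459406, -0.13322966,  1.09508276]), 'rotation': array([-3.08516004,  0.02481545, -1.55977166])}
side {'fx': 516.8420235526481, 'fy': 516.8420235526481, 'cx': 318.1767417746529, 'cy': 249.66717952550508, 'origin': array([-0.14176983, -0.65876322,  0.5278669 ]), 'rotation': array([-2.09308989,  0.01166959, -0.84677768])}
```

View pics/top0.png

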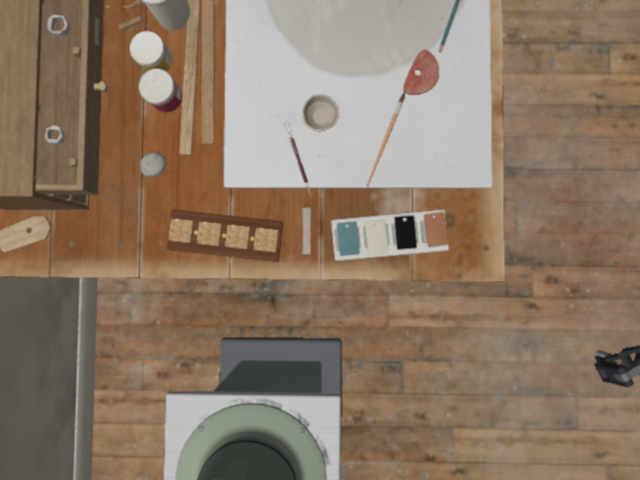

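View pics/side0.png

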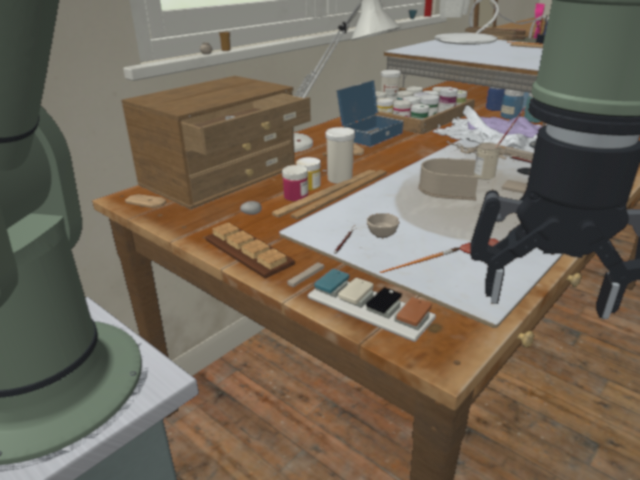

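The top view shows the rail on the left, with pads at about (180,231), (208,233), (237,237) and (266,240). The strip is on the right: teal (347,238), white (375,236), black (405,231), orange (435,229). So the targets are teal to pad 4 (rightmost), white to pad 3, black to pad 2 and orange to pad 1.

```bash
cat > h.py <<'E'
import numpy as np, cv2
from scipy.spatial.transform import Rotation as R
from workcell import monitor, optics
def ray(n,uv,z):
    p=optics.camera_params(n); uv=np.atleast_2d(uv).astype(float)
    d=np.c_[(uv[:,0]-p['cx'])/p['fx'],(uv[:,1]-p['cy'])/p['fy'],np.ones(len(uv))]@R.from_euler('xyz',p['rotation']).as_matrix().T
    o=p['origin']; return (o+d*((z-o[2])/d[:,2])[:,None])[:,:2]
def rect(n,mask,z):
    c=max(cv2.findContours(mask.astype(np.uint8),0,cv2.CHAIN_APPROX_NONE)[0],key=cv2.contourArea)
    w=(ray(n,c[:,0],z)*1000).astype(np.float32); (cx,cy),(a,b),an=cv2.minAreaRect(w)
    if a<b: a,b,an=b,a,an+90
    an=(an+90)%180-90   # angle of long axis to world x
    return np.round([cx,cy,a,b,an],1)
def masks(im):
    hsv=cv2.cvtColor(im,cv2.COLOR_RGB2HSV).astype(int);H,S,V=hsv[...,0],hsv[...,1],hsv[...,2]
    return H,S,V
E
python3 - <<'E'
from h import *
im=optics.grab_frame("top");H,S,V=masks(im)
for p in[(347,238),(375,236),(405,231),(435,229),(355,238),(338,255),(180,231),(208,233),(237,237),(266,240),(223,252),(223,262),(460,240),(193,232)]: print(p,H[p[1],p[0]],S[p[1],p[0]],V[p[1],p[0]])
a=cv2.resize(im[195:275,155:295],None,fx=5.6,fy=5.6,interpolation=cv2.INTER_CUBIC);b=cv2.resize(im[195:275,320:460],None,fx=5.6,fy=5.6,interpolation=cv2.INTER_CUBIC)
cv2.imwrite("pics/crop.png",cv2.resize(np.vstack([a,b]),None,fx=.66,fy=.66)[:,:,::-1])
E
```

```text
(347, 238) 93 68 128
(375, 236) 21 28 193
(405, 231) 120 21 24
(435, 229) 11 123 153
(355, 238) 93 67 126
(338, 255) 20 12 198
(180, 231) 16 104 160
(208, 233) 16 105 158
(237, 237) 15 103 158
(266, 240) 15 102 160
(223, 252) 11 134 103
(223, 262) 14 121 145
(460, 240) 14 146 133
(193, 232) 16 130 120
```

View pics/crop.png

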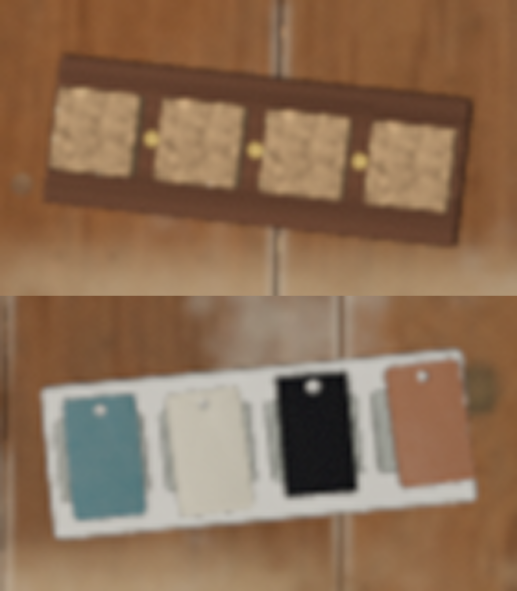

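The crop shows four square cork pads on the rail with brass dots between them. The four tiles lie nearly square on their setters, and every edge is visible.

```bash
cat >> h.py <<'E'
K=4
def up(im,x0,x1,y0,y1): return cv2.resize(im[y0:y1,x0:x1],None,fx=K,fy=K,interpolation=cv2.INTER_CUBIC)
def rectc(n,mask,x0,y0,z):
    m=cv2.morphologyEx(mask.astype(np.uint8),cv2.MORPH_OPEN,np.ones((5,5)))
    cs=cv2.findContours(m,0,cv2.CHAIN_APPROX_NONE)[0]; out=[]
    for c in cs:
        if cv2.contourArea(c)<150*K*K: continue
        px=(c[:,0]+.5)/K-.5+[x0,y0]
        w=(ray(n,px,z)*1000).astype(np.float32);(cx,cy),(a,b),an=cv2.minAreaRect(w)
        if a<b:a,b,an=b,a,an+90
        out.append(np.round([cx,cy,a,b,(an+90)%180-90],1))
    return out
E
python3 - <<'E'
from h import *
im=optics.grab_frame("top")
x0,y0=320,195;u=up(im,320,460,195,275);H,S,V=masks(u);u=u.astype(int)
y,x=np.mgrid[:u.shape[0],:u.shape[1]]
print("teal",rectc("top",(abs(H-93)<12)&(S>45),x0,y0,.034))
print("black",rectc("top",(V<80)&(x/K+x0>380)&(x/K+x0<425)&(y/K+y0>212)&(y/K+y0<252),x0,y0,.034))
xx=x/K+x0
print("orange",rectc("top",(S>65)&(xx>412)&(V>100)&(V<190)&(H<25)&(xx<455)&(y/K+y0<260)&(H<12.5),x0,y0,.034))
print("white",rectc("top",(S>20)&(V>165)&(xx>358)&(xx<392),x0,y0,.034))
print("strip",rectc("top",cv2.morphologyEx(((V>170)&(S<45)).astype(np.uint8),cv2.MORPH_CLOSE,np.ones((101,101))),x0,y0,.012))
x0,y0=155,195;u=up(im,155,295,195,275);H,S,V=masks(u)
print("rail",rectc("top",cv2.morphologyEx(((V<116)).astype(np.uint8),cv2.MORPH_CLOSE,np.ones((81,81))),x0,y0,.012))
print("pads",*rectc("top",(V>125)&(S<118)&((np.mgrid[:320,:560][0]/K+y0-(231+ (np.mgrid[:320,:560][1]/K+x0-180)*.105))**2<16**2),x0,y0,.026),sep="\n")
E
```

```text
teal [array([ 433.3, -170.7,   56.7,   33.9,    5.7])]
black [array([ 445.4, -272.5,   56.7,   34.6,    5.2])]
orange [array([ 451.1, -327.2,   58.3,   37.4,    7.7])]
white [array([ 436.4, -221.2,   59.5,   37.1,    7.8])]
strip [array([ 441.3, -246. ,  250.3,   75.1,  -84.6])]
rail [array([456. ,  51.7, 209.2, 113.8,  84.2])]
pads
[430.3 -22.1  42.2  42.1  84.3]
[435.4  29.5  42.3  42.   -5.2]
[440.4  81.1  42.   41.4  -5.7]
[445.5 132.8  42.2  41.5  -5.9]
```

```bash
cat >> h.py <<'E'
def plan(xyz,deg):
    s=monitor.observe();Rm=R.from_euler('xyz',s['tool_rot']);M=Rm.as_matrix()
    c,q=np.cos(np.radians(deg)),np.sin(np.radians(deg))
    best=None
    for sg in(1,-1):
        x=np.array([0,0,-1.]);y=sg*np.array([c,q,0]);T=R.from_matrix(np.c_[x,y,np.cross(x,y)])
        rv=(Rm.inv()*T).as_rotvec()
        if best is None or np.linalg.norm(rv)<np.linalg.norm(best[0]): best=(rv,T)
    rv,T=best; d=np.array(xyz)-s['position']
    print("t",round(s['clock'],2),"pos",np.round(s['position']*1000,1),"w",round(s['grip_width'],4),"q7",round(s['qpos'][6],2))
    print("rot units(tool)",np.round(np.degrees(rv)/6,3)," shift units after rot",np.round(T.inv().apply(d)/.03,3),"before rot",np.round(M.T@d/.03,3),"jaw y",M[:,1].round(2))
E
python3 -c "
from h import *
plan([.4333,-.1707,.12],6)"
```

```text
t 0.2 pos [ 281.7 -557.7  244.9] w 0.0852 q7 -0.11
rot units(tool) [-1.1533e+01 -4.0000e-03  6.0000e-03]  shift units after rot [  4.165   6.374 -12.302] before rot [  4.171  -9.233 -10.327] jaw y [ 0.45 -0.89 -0.  ]
```

>>> {"fn": "arm_command", "kwargs": {
  "delta_pos": [
    [0.3, -0.6, -0.75],
    [0.3, -0.5, -0.8],
    [0.3, -0.4, -0.85],
    [0.3, -0.3, -0.9],
    [0.3, -0.2, -0.95],
    [0.3, -0.1, -0.95],
    [0.3, 0, -0.95],
    [0.3, 0.15, -0.95],
    [0.3, 0.25, -0.95],
    [0.3, 0.35, -0.9]
  ],
  "rotation": [
    [-1, 0, 0],
    [-1, 0, 0],
    [-1, 0, 0],
    [-1, 0, 0],
    [-1, 0, 0],
    [-1, 0, 0],
    [-1, 0, 0],
    [-1, 0, 0],
    [-1, 0, 0],
    [-1, 0, 0]
  ],
  "gripper": -1,
  "grip_force": 30
}}

```text
clock: 1.2
position: [0.4122, -0.2949, 0.1516]
tool_rot: [-0.209, 1.569, -1.803]
force: [1.5, -1.3, -0.6]
grip_width: 0.0858
```

```bash
python3 -c "
from h import *
plan([.4333,-.1707,.08],6)"
```

```text
t 1.2 pos [ 412.2 -294.9  151.6] w 0.0858 q7 0.25
rot units(tool) [-1.214  0.019  0.005]  shift units after rot [ 2.385  1.133 -4.044] before rot [ 2.376  0.613 -4.16 ] jaw y [ 1.   -0.02 -0.  ]
```

>>> {"fn": "arm_command", "kwargs": {
  "delta_pos": [
    [0.4, 0.13, -0.69],
    [0.4, 0.17, -0.68],
    [0.4, 0.2, -0.67],
    [0.4, 0.2, -0.67],
    [0.4, 0.2, -0.67],
    [0.4, 0.2, -0.67],
    [0, 0, 0],
    [0, 0, 0]
  ],
  "rotation": [
    [-0.6, 0, 0],
    [-0.6, 0, 0],
    [0, 0, 0],
    [0, 0, 0],
    [0, 0, 0],
    [0, 0, 0],
    [0, 0, 0],
    [0, 0, 0]
  ]
}}

```text
clock: 2.0
position: [0.4376, -0.1624, 0.0757]
tool_rot: [-2.023, 1.57, 2.808]
force: [-0.4, -0.5, 0.7]
grip_width: 0.0859
```

```bash
python3 - <<'E'
from h import *
plan([.4333,-.1707,.03],6)
for n in("top","side"): im=optics.grab_frame(n);cv2.imwrite(f"pics/{n}1.png",im[:,:,::-1])
t=cv2.resize(cv2.imread("pics/top1.png")[190:290,300:460],None,fx=4,fy=4);s=cv2.resize(cv2.imread("pics/side1.png")[200:340,240:464],None,fx=640/224,fy=640/224)
cv2.imwrite("pics/c1.png",cv2.resize(np.vstack([t,s]),None,fx=.75,fy=.75))
E
```

```text
t 2.0 pos [ 437.6 -162.4   75.7] w 0.0859 q7 0.01
rot units(tool) [ 0.135 -0.001  0.003]  shift units after rot [ 1.523 -0.17   0.259] before rot [ 1.523 -0.173  0.257] jaw y [ 0.99  0.12 -0.  ]
```

View pics/c1.png

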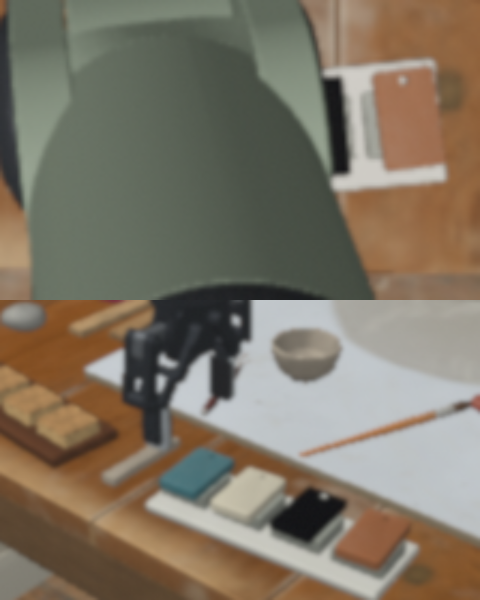

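The side crop shows the open jaws over and slightly beyond the teal tile (tile at about (197,475) in the crop). I'll correct the offset while lowering, and check the tile position from the side view.

>>> {"fn": "arm_command", "kwargs": {
  "delta_pos": [
    [0.2, -0.08, 0.13],
    [0.2, -0.08, 0.12],
    [0.2, 0, 0],
    [0.2, 0, 0],
    [0, 0, 0]
  ],
  "rotation": [
    [0.13, 0, 0],
    [0, 0, 0],
    [0, 0, 0],
    [0, 0, 0],
    [0, 0, 0]
  ]
}}

```text
clock: 2.6
position: [0.4329, -0.1744, 0.0504]
tool_rot: [0.766, 1.569, -0.706]
force: [-0.8, -0.1, -0.9]
grip_width: 0.0855
```

```bash
python3 - <<'E'
from h import *
plan([.4333,-.1707,.03],6)
im=optics.grab_frame("side")
x0,y0=240,200;u=up(im,240,464,200,340);H,S,V=masks(u)
x=np.mgrid[:u.shape[0],:u.shape[1]][1]/K+x0
y=np.mgrid[:u.shape[0],:u.shape[1]][0]/K+y0
for n,m in(("teal",(abs(H-95)<12)&(S>60)&(V>85)&(x<350)&(y>262)&(x>310)),):
    print(n,rectc("side",m,x0,y0,.034))
cv2.imwrite("pics/side2.png",u[:,:,::-1][:,:,:])
cv2.imwrite("pics/c2.png",cv2.resize(u[80:400,150:650,::-1],None,fx=1.5,fy=1.5))
E
```

```text
t 2.6 pos [ 432.9 -174.4   50.4] w 0.0855 q7 -0.01
rot units(tool) [-0.06   0.012 -0.011]  shift units after rot [ 0.679  0.026 -0.122] before rot [ 0.679  0.025 -0.123] jaw y [1.  0.1 0. ]
teal [array([ 431.8, -174.4,   65.5,   36.6,    7.8])]
```

View pics/c2.png

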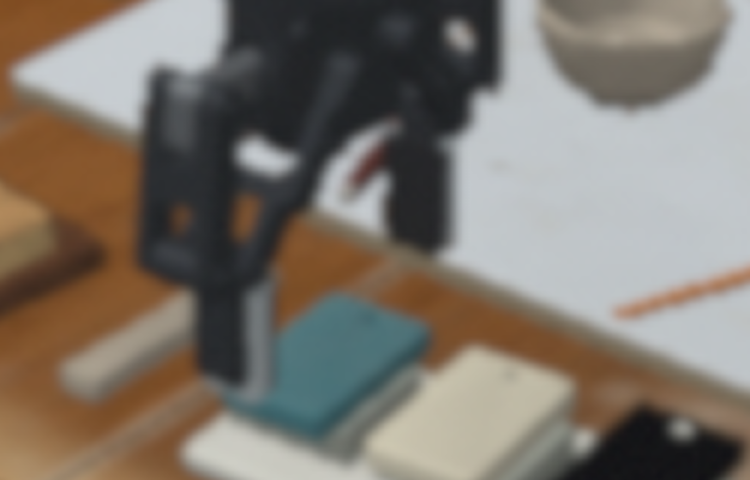

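The jaws straddle the teal tile lengthwise with the tips still above it.

>>> {"fn": "arm_command", "kwargs": {
  "delta_pos": [
    [0.2, 0, -0.1],
    [0.2, 0, 0],
    [0.2, 0, 0],
    [0.05, 0, 0],
    [0, 0, 0],
    [0, 0, 0]
  ],
  "rotation": [
    [0, 0, 0],
    [0, 0, 0],
    [0, 0, 0],
    [0, 0, 0],
    [0, 0, 0],
    [0, 0, 0]
  ]
}}

```text
clock: 3.25
position: [0.433, -0.1706, 0.0294]
tool_rot: [0.899, 1.569, -0.572]
force: [0.3, -0.2, 1.6]
grip_width: 0.0857
```

```bash
python3 - <<'E'
from h import *
plan([.4333,-.1715,.03],6)
im=optics.grab_frame("side")
u=up(im,240,464,200,340)
cv2.imwrite("pics/c3.png",cv2.resize(u[80:400,150:650,::-1],None,fx=1.5,fy=1.5))
E
```

```text
t 3.25 pos [ 433.  -170.6   29.4] w 0.0857 q7 -0.04
rot units(tool) [-0.049  0.011 -0.013]  shift units after rot [-0.019  0.007  0.031] before rot [-0.019  0.007  0.031] jaw y [1.  0.1 0. ]
```

View pics/c3.png

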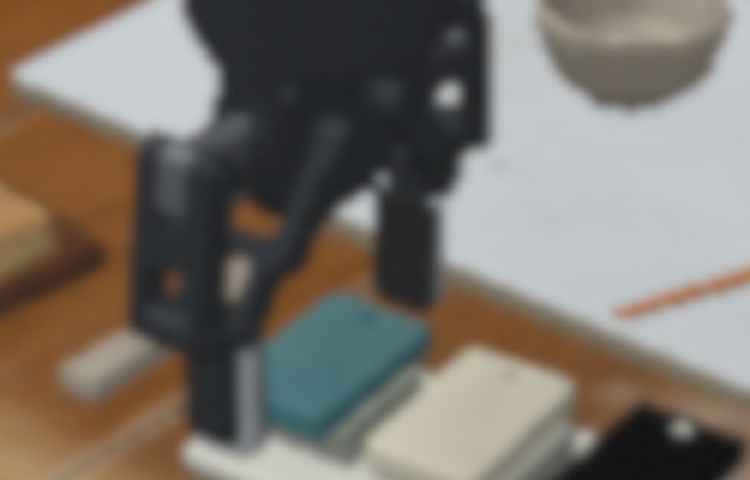

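The tips are below the tile's underside and just above the strip, so I'll close.

>>> {"fn": "arm_command", "kwargs": {
  "delta_pos": [
    [0, 0, 0],
    [0, 0, 0],
    [0, 0, 0],
    [0, 0, 0],
    [0, 0, 0],
    [0, 0, 0],
    [0, 0, 0],
    [0, 0, 0]
  ],
  "rotation": [
    [0, 0, 0],
    [0, 0, 0],
    [0, 0, 0],
    [0, 0, 0],
    [0, 0, 0],
    [0, 0, 0],
    [0, 0, 0],
    [0, 0, 0]
  ],
  "gripper": 1,
  "grip_force": 30
}}

```text
clock: 4.1
position: [0.4333, -0.171, 0.0302]
tool_rot: [0.996, 1.568, -0.476]
force: [0.9, 0.0, -0.4]
grip_width: 0.0589
```

>>> {"fn": "arm_command", "kwargs": {
  "delta_pos": [
    [-0.15, 0, 0],
    [-0.3, 0, 0],
    [-0.5, 0, 0],
    [-0.5, 0, 0],
    [0, 0, 0],
    [0, 0, 0]
  ],
  "rotation": [
    [0, 0, 0],
    [0, 0, 0],
    [0, 0, 0],
    [0, 0, 0],
    [0, 0, 0],
    [0, 0, 0]
  ]
}}

```text
clock: 4.7
position: [0.4332, -0.1709, 0.0775]
tool_rot: [0.955, 1.567, -0.516]
force: [0.3, -0.2, 0.4]
grip_width: 0.0591
```

```bash
python3 - <<'E'
from h import *
plan([.4303,-.0221,.075],-5.6)
im=optics.grab_frame("side")
u=up(im,240,464,200,340)
cv2.imwrite("pics/c4.png",cv2.resize(u[80:400,150:650,::-1],None,fx=1.2,fy=1.2))
E
```

```text
t 4.7 pos [ 433.2 -170.9   77.5] w 0.0591 q7 0.01
rot units(tool) [ 1.882  0.017 -0.03 ]  shift units after rot [ 0.083 -0.58  -4.928] before rot [ 0.073  0.396 -4.946] jaw y [1.  0.1 0. ]
```

View pics/c4.png

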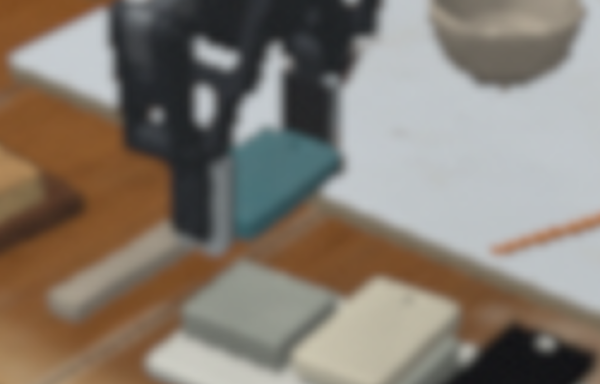

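The teal tile is held level between the jaws, clear of its setter. Next I carry it to the rightmost pad.

>>> {"fn": "arm_command", "kwargs": {
  "delta_pos": [
    [0, 0.04, -0.4],
    [0, -0.02, -0.6],
    [0, -0.06, -0.6],
    [0, -0.08, -0.6],
    [0, -0.08, -0.6],
    [0, -0.08, -0.6],
    [0, -0.08, -0.6],
    [0, -0.07, -0.5],
    [0, 0, 0],
    [0, 0, 0]
  ],
  "rotation": [
    [0.6, 0, 0],
    [0.6, 0, 0],
    [0.55, 0, 0],
    [0, 0, 0],
    [0, 0, 0],
    [0, 0, 0],
    [0, 0, 0],
    [0, 0, 0],
    [0, 0, 0],
    [0, 0, 0]
  ]
}}

```text
clock: 5.75
position: [0.4245, -0.0303, 0.0729]
tool_rot: [-1.063, 1.567, -2.726]
force: [0.4, -0.1, 0.3]
grip_width: 0.0596
```

```bash
python3 -c "
from h import *
plan([.4303,-.0221,.031],-5.6)"
```

```text
t 5.75 pos [424.5 -30.3  72.9] w 0.0596 q7 -0.44
rot units(tool) [0.053 0.017 0.031]  shift units after rot [ 1.397  0.166 -0.292] before rot [ 1.396  0.172 -0.294] jaw y [ 1.   -0.09 -0.  ]
```

>>> {"fn": "arm_command", "kwargs": {
  "delta_pos": [
    [0.1, 0.08, -0.15],
    [0.2, 0.08, -0.14],
    [0.2, 0, 0],
    [0.2, 0, 0],
    [0.2, 0, 0],
    [0.15, 0, 0],
    [0, 0, 0],
    [0, 0, 0]
  ],
  "rotation": [
    [0, 0, 0],
    [0, 0, 0],
    [0, 0, 0],
    [0, 0, 0],
    [0, 0, 0],
    [0, 0, 0],
    [0, 0, 0],
    [0, 0, 0]
  ]
}}

```text
clock: 6.55
position: [0.4298, -0.024, 0.0374]
tool_rot: [-1.083, 1.565, -2.749]
force: [-0.5, 0.0, -0.5]
grip_width: 0.0594
```

```bash
python3 - <<'E'
from h import *
plan([.4303,-.0221,.0305],-5.6)
im=optics.grab_frame("side")
u=up(im,190,340,200,310)
cv2.imwrite("pics/c5.png",u[:,:,::-1])
E
```

```text
t 6.55 pos [429.8 -24.   37.4] w 0.0594 q7 -0.49
rot units(tool) [0.021 0.027 0.05 ]  shift units after rot [ 0.228  0.009 -0.065] before rot [ 0.228  0.011 -0.066] jaw y [ 1.   -0.1  -0.01]
```

View pics/c5.png

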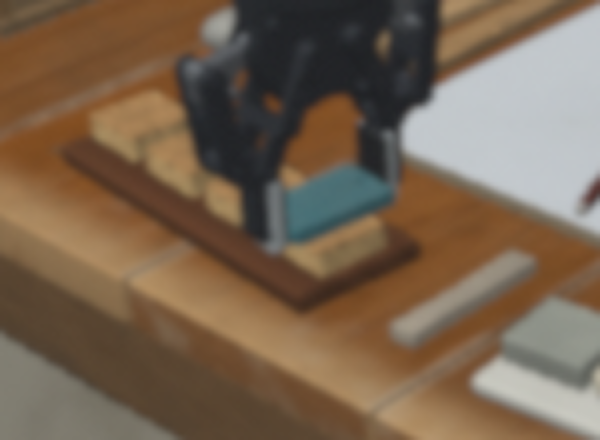

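The tile hovers squarely above the rightmost pad. I'll lower the last 7 mm and release.

>>> {"fn": "arm_command", "kwargs": {
  "delta_pos": [
    [0.1, 0, -0.06],
    [0.09, 0, 0],
    [0.03, 0, 0],
    [0, 0, 0],
    [0, 0, 0]
  ],
  "rotation": [
    [0, 0, 0],
    [0, 0, 0],
    [0, 0, 0],
    [0, 0, 0],
    [0, 0, 0]
  ]
}}

```text
clock: 7.1
position: [0.4304, -0.0221, 0.0308]
tool_rot: [-0.987, 1.566, -2.654]
force: [0.1, 0.3, 0.1]
grip_width: 0.059
```

>>> {"fn": "arm_command", "kwargs": {
  "delta_pos": [
    [0, 0, 0],
    [0, 0, 0],
    [0, 0, 0],
    [0, 0, 0],
    [0, 0, 0],
    [0, 0, 0],
    [0, 0, 0]
  ],
  "rotation": [
    [0, 0, 0],
    [0, 0, 0],
    [0, 0, 0],
    [0, 0, 0],
    [0, 0, 0],
    [0, 0, 0],
    [0, 0, 0]
  ],
  "gripper": -1
}}

```text
clock: 7.8
position: [0.4306, -0.0222, 0.031]
tool_rot: [-0.939, 1.566, -2.606]
force: [-0.4, 0.1, 0.3]
grip_width: 0.0858
```

>>> {"fn": "arm_command", "kwargs": {
  "delta_pos": [
    [-0.2, 0, 0],
    [-0.4, 0, 0],
    [-0.5, 0, 0],
    [-0.4, 0, 0],
    [0, 0, 0]
  ],
  "rotation": [
    [0, 0, 0],
    [0, 0, 0],
    [0, 0, 0],
    [0, 0, 0],
    [0, 0, 0]
  ]
}}

```text
clock: 8.3
position: [0.4304, -0.022, 0.0787]
tool_rot: [-0.983, 1.566, -2.65]
force: [0.6, -0.5, -0.7]
grip_width: 0.0855
```

```bash
python3 - <<'E'
from h import *
plan([.4364,-.2212,.08],7)
im=optics.grab_frame("side")
u=up(im,190,340,200,310)
cv2.imwrite("pics/c6.png",u[:,:,::-1])
E
```

```text
t 8.3 pos [430.4 -22.   78.7] w 0.0855 q7 -0.46
rot units(tool) [-2.077  0.023  0.044]  shift units after rot [-0.044 -0.611  6.615] before rot [-0.028  0.83   6.591] jaw y [ 1.  -0.1 -0. ]
```

View pics/c6.png

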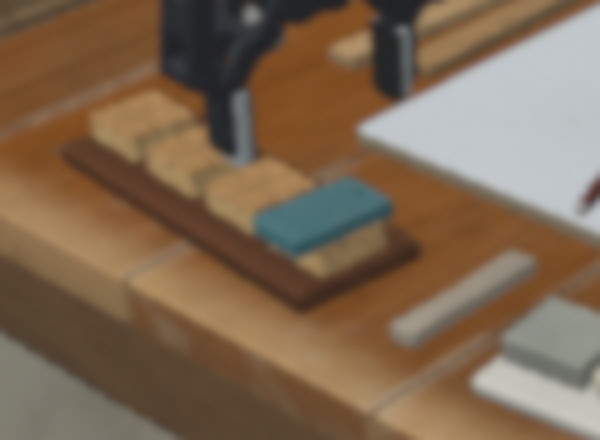

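The teal tile lies flat and square on the rightmost pad. Next is the white one.

>>> {"fn": "arm_command", "kwargs": {
  "delta_pos": [
    [0, 0.08, 0.5],
    [0, 0, 0.8],
    [0, -0.06, 0.9],
    [0, -0.09, 0.9],
    [0, -0.09, 0.9],
    [0, -0.09, 0.9],
    [0, -0.09, 0.9],
    [0, -0.06, 0.6],
    [0, 0, 0],
    [0, 0, 0]
  ],
  "rotation": [
    [-0.7, 0, 0],
    [-0.7, 0, 0],
    [-0.6, 0, 0],
    [0, 0, 0],
    [0, 0, 0],
    [0, 0, 0],
    [0, 0, 0],
    [0, 0, 0],
    [0, 0, 0],
    [0, 0, 0]
  ]
}}

```text
clock: 9.35
position: [0.4314, -0.2207, 0.0727]
tool_rot: [-1.77, 1.561, 3.068]
force: [0.5, -0.1, -0.0]
grip_width: 0.0855
```

```bash
python3 -c "
from h import *
plan([.4367,-.2215,.03],7)"
```

```text
t 9.35 pos [ 431.4 -220.7   72.7] w 0.0855 q7 0.13
rot units(tool) [ 0.035 -0.019  0.094]  shift units after rot [1.423 0.172 0.047] before rot [1.421 0.186 0.05 ] jaw y [ 0.99  0.13 -0.01]
```

>>> {"fn": "arm_command", "kwargs": {
  "delta_pos": [
    [0.1, 0.09, 0.03],
    [0.2, 0.09, 0.02],
    [0.25, 0, 0],
    [0.25, 0, 0],
    [0.25, 0, 0],
    [0.2, 0, 0],
    [0.08, 0, 0],
    [0, 0, 0],
    [0, 0, 0]
  ],
  "rotation": [
    [0, 0, 0.09],
    [0, 0, 0],
    [0, 0, 0],
    [0, 0, 0],
    [0, 0, 0],
    [0, 0, 0],
    [0, 0, 0],
    [0, 0, 0],
    [0, 0, 0]
  ]
}}

```text
clock: 10.25
position: [0.4374, -0.2177, 0.0279]
tool_rot: [-2.829, 1.567, 2.014]
force: [0.0, 0.1, 0.5]
grip_width: 0.0853
```

```bash
python3 -c "
from h import *
plan([.4367,-.2215,.03],7)"
```

```text
t 10.25 pos [ 437.4 -217.7   27.9] w 0.0853 q7 0.09
rot units(tool) [ 0.083 -0.038  0.012]  shift units after rot [-0.071 -0.038  0.125] before rot [-0.072 -0.039  0.124] jaw y [ 0.99  0.13 -0.  ]
```

>>> {"fn": "arm_command", "kwargs": {
  "delta_pos": [
    [-0.07, -0.04, 0.12],
    [0, 0, 0],
    [0, 0, 0]
  ],
  "rotation": [
    [0.08, 0, 0],
    [0, 0, 0],
    [0, 0, 0]
  ]
}}

```text
clock: 10.55
position: [0.4369, -0.2222, 0.0308]
tool_rot: [-3.043, 1.568, 1.791]
force: [-0.3, -0.2, -0.6]
grip_width: 0.0851
```

>>> {"fn": "arm_command", "kwargs": {
  "delta_pos": [
    [0, 0, 0],
    [0, 0, 0],
    [0, 0, 0],
    [0, 0, 0],
    [0, 0, 0],
    [0, 0, 0],
    [0, 0, 0],
    [0, 0, 0]
  ],
  "rotation": [
    [0, 0, 0],
    [0, 0, 0],
    [0, 0, 0],
    [0, 0, 0],
    [0, 0, 0],
    [0, 0, 0],
    [0, 0, 0],
    [0, 0, 0]
  ],
  "gripper": 1
}}

```text
clock: 11.35
position: [0.437, -0.2223, 0.0313]
tool_rot: [3.057, 1.568, 1.607]
force: [-1.7, 1.1, 1.9]
grip_width: 0.0591
```

>>> {"fn": "arm_command", "kwargs": {
  "delta_pos": [
    [-0.15, 0, 0],
    [-0.3, 0, 0],
    [-0.5, 0, 0],
    [-0.5, 0, 0],
    [-0.2, 0, 0],
    [0, 0, 0]
  ],
  "rotation": [
    [0, 0, 0],
    [0, 0, 0],
    [0, 0, 0],
    [0, 0, 0],
    [0, 0, 0],
    [0, 0, 0]
  ]
}}

```text
clock: 11.95
position: [0.437, -0.2223, 0.0847]
tool_rot: [2.988, 1.568, 1.538]
force: [0.0, 0.7, -0.1]
grip_width: 0.0589
```

```bash
python3 -c "
from h import *
plan([.4354,.0295,.08],-5.6)"
```

```text
t 11.95 pos [ 437.  -222.3   84.7] w 0.0589 q7 0.15
rot units(tool) [ 2.093e+00 -2.600e-02 -1.000e-03]  shift units after rot [ 0.156 -0.873 -8.349] before rot [ 0.179  0.963 -8.338] jaw y [0.99 0.12 0.  ]
```

>>> {"fn": "arm_command", "kwargs": {
  "delta_pos": [
    [0, 0.08, -0.5],
    [0, 0, -0.8],
    [0, -0.07, -0.95],
    [0, -0.1, -0.95],
    [0, -0.1, -0.95],
    [0, -0.1, -0.95],
    [0, -0.1, -0.95],
    [0, -0.1, -0.95],
    [0, -0.08, -0.7],
    [0, -0.03, -0.3]
  ],
  "rotation": [
    [0.7, 0, 0],
    [0.7, 0, 0],
    [0.6, 0, 0],
    [0, 0, 0],
    [0, 0, 0],
    [0, 0, 0],
    [0, 0, 0],
    [0, 0, 0],
    [0, 0, 0],
    [0, 0, 0]
  ]
}}

```text
clock: 12.95
position: [0.4322, 0.0259, 0.0822]
tool_rot: [-2.322, 1.568, 2.289]
force: [-0.2, -0.5, -0.7]
grip_width: 0.0593
```

>>> {"fn": "arm_command", "kwargs": {
  "delta_pos": [
    [0, 0, 0],
    [0, 0, 0]
  ],
  "rotation": [
    [0, 0, 0],
    [0, 0, 0]
  ]
}}

```text
clock: 13.15
position: [0.4321, 0.0261, 0.0818]
tool_rot: [-2.119, 1.567, 2.494]
force: [-0.6, -0.2, -0.4]
grip_width: 0.059
```

```bash
python3 -c "
from h import *
plan([.4354,.0295,.0315],-5.6)"
```

```text
t 13.15 pos [432.1  26.1  81.8] w 0.059 q7 -0.56
rot units(tool) [-0.02  -0.017  0.028]  shift units after rot [ 1.676  0.1   -0.124] before rot [ 1.676  0.104 -0.121] jaw y [ 1.  -0.1 -0. ]
```

>>> {"fn": "arm_command", "kwargs": {
  "delta_pos": [
    [0.1, 0.05, -0.06],
    [0.25, 0.05, -0.06],
    [0.3, 0, 0],
    [0.3, 0, 0],
    [0.25, 0, 0],
    [0.15, 0, 0],
    [0, 0, 0],
    [0, 0, 0]
  ],
  "rotation": [
    [0, 0, 0],
    [0, 0, 0],
    [0, 0, 0],
    [0, 0, 0],
    [0, 0, 0],
    [0, 0, 0],
    [0, 0, 0],
    [0, 0, 0]
  ]
}}

```text
clock: 13.95
position: [0.435, 0.026, 0.0364]
tool_rot: [-1.616, 1.566, 2.992]
force: [0.2, -0.5, -1.0]
grip_width: 0.0593
```

```bash
python3 -c "
from h import *
plan([.4354,.0295,.0315],-5.6)"
```

```text
t 13.95 pos [435.   26.   36.4] w 0.0593 q7 -0.61
rot units(tool) [-0.069 -0.002  0.048]  shift units after rot [ 0.164  0.002 -0.117] before rot [ 0.164  0.002 -0.117] jaw y [ 0.99 -0.1  -0.  ]
```

>>> {"fn": "arm_command", "kwargs": {
  "delta_pos": [
    [0.06, 0, -0.11],
    [0.06, 0, 0],
    [0.03, 0, 0],
    [0, 0, 0],
    [0, 0, 0]
  ],
  "rotation": [
    [-0.06, 0, 0],
    [0, 0, 0],
    [0, 0, 0],
    [0, 0, 0],
    [0, 0, 0]
  ]
}}

```text
clock: 14.45
position: [0.4359, 0.0298, 0.0324]
tool_rot: [-1.78, 1.567, 2.835]
force: [-0.2, -0.2, 0.1]
grip_width: 0.0592
```

>>> {"fn": "arm_command", "kwargs": {
  "delta_pos": [
    [0, 0, 0],
    [0, 0, 0],
    [0, 0, 0],
    [0, 0, 0],
    [0, 0, 0],
    [0, 0, 0],
    [0, 0, 0]
  ],
  "rotation": [
    [0, 0, 0],
    [0, 0, 0],
    [0, 0, 0],
    [0, 0, 0],
    [0, 0, 0],
    [0, 0, 0],
    [0, 0, 0]
  ],
  "gripper": -1
}}

```text
clock: 15.15
position: [0.4361, 0.0297, 0.0326]
tool_rot: [-1.831, 1.568, 2.783]
force: [-0.2, 0.1, 0.7]
grip_width: 0.0859
```

>>> {"fn": "arm_command", "kwargs": {
  "delta_pos": [
    [-0.2, 0, 0],
    [-0.4, 0, 0],
    [-0.5, 0, 0],
    [-0.4, 0, 0],
    [0, 0, 0]
  ],
  "rotation": [
    [0, 0, 0],
    [0, 0, 0],
    [0, 0, 0],
    [0, 0, 0],
    [0, 0, 0]
  ]
}}

```text
clock: 15.65
position: [0.4358, 0.0297, 0.0802]
tool_rot: [-1.673, 1.567, 2.941]
force: [0.2, 0.1, -1.0]
grip_width: 0.0856
```

```bash
python3 - <<'E'
from h import *
plan([.4454,-.2725,.08],5.5)
im=optics.grab_frame("side")
u=up(im,190,390,190,340)
cv2.imwrite("pics/c7.png",u[:,:,::-1])
E
```

```text
t 15.65 pos [435.8  29.7  80.2] w 0.0856 q7 -0.57
rot units(tool) [-1.85  -0.007  0.036]  shift units after rot [ 7.0000e-03 -6.4800e-01  1.0056e+01] before rot [-1.000e-03  1.300e+00  9.993e+00] jaw y [ 1.  -0.1 -0. ]
```

View pics/c7.png

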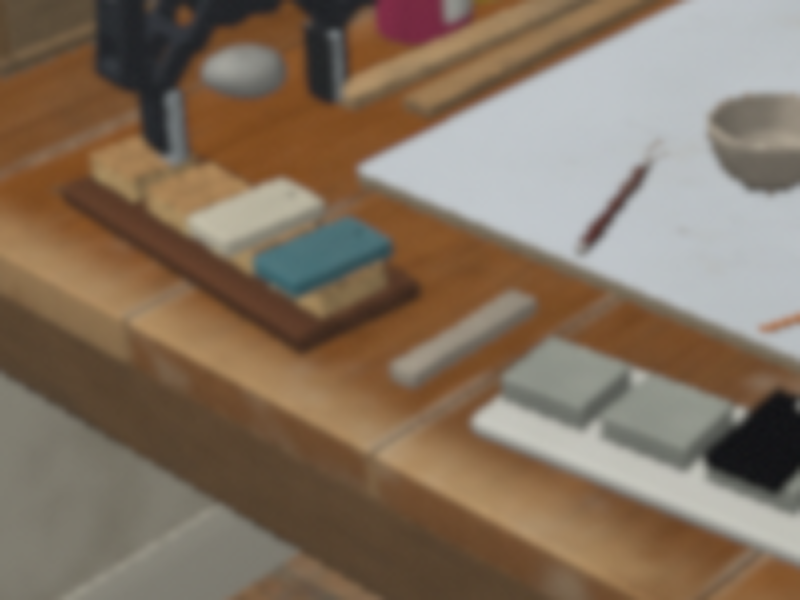

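White is flat on pad 3, parallel to teal. Next is black.

>>> {"fn": "arm_command", "kwargs": {
  "delta_pos": [
    [0, 0.1, 0.5],
    [0, 0.04, 0.8],
    [0, -0.04, 0.97],
    [0, -0.07, 0.97],
    [0, -0.07, 0.97],
    [0, -0.07, 0.97],
    [0, -0.07, 0.97],
    [0, -0.07, 0.97],
    [0, -0.07, 0.97],
    [0, -0.06, 0.9]
  ],
  "rotation": [
    [-0.65, 0, 0],
    [-0.6, 0, 0],
    [-0.55, 0, 0],
    [0, 0, 0],
    [0, 0, 0],
    [0, 0, 0],
    [0, 0, 0],
    [0, 0, 0],
    [0, 0, 0],
    [0, 0, 0]
  ]
}}

```text
clock: 16.7
position: [0.4421, -0.2465, 0.0733]
tool_rot: [-2.149, 1.561, 2.67]
force: [0.7, -0.7, -0.5]
grip_width: 0.0853
```

>>> {"fn": "arm_command", "kwargs": {
  "delta_pos": [
    [0, 0, 0.4],
    [0, 0, 0.1],
    [0, 0, 0],
    [0, 0, 0]
  ],
  "rotation": [
    [0, 0, 0],
    [0, 0, 0],
    [0, 0, 0],
    [0, 0, 0]
  ]
}}

```text
clock: 17.1
position: [0.4426, -0.2628, 0.0712]
tool_rot: [-2.164, 1.558, 2.652]
force: [0.7, -0.6, 0.1]
grip_width: 0.0849
```

```bash
python3 -c "
from h import *
plan([.4454,-.2727,.0305],5.5)"
```

```text
t 17.1 pos [ 442.6 -262.8   71.2] w 0.0849 q7 0.2
rot units(tool) [ 0.077 -0.067  0.1  ]  shift units after rot [1.357 0.06  0.338] before rot [1.354 0.071 0.348] jaw y [ 0.99  0.1  -0.01]
```

>>> {"fn": "arm_command", "kwargs": {
  "delta_pos": [
    [0.1, 0.03, 0.2],
    [0.25, 0.03, 0.13],
    [0.3, 0, 0],
    [0.3, 0, 0],
    [0.2, 0, 0],
    [0.1, 0, 0],
    [0, 0, 0],
    [0, 0, 0]
  ],
  "rotation": [
    [0.08, -0.06, 0.1],
    [0, 0, 0],
    [0, 0, 0],
    [0, 0, 0],
    [0, 0, 0],
    [0, 0, 0],
    [0, 0, 0],
    [0, 0, 0]
  ]
}}

```text
clock: 17.9
position: [0.4461, -0.2697, 0.0295]
tool_rot: [-3.137, 1.569, 1.675]
force: [0.1, -0.3, 0.3]
grip_width: 0.0853
```

```bash
python3 -c "
from h import *
plan([.4454,-.2727,.0305],5.5)"
```

```text
t 17.9 pos [ 446.1 -269.7   29.5] w 0.0853 q7 0.16
rot units(tool) [ 0.034 -0.016  0.   ]  shift units after rot [-0.032 -0.031  0.096] before rot [-0.032 -0.031  0.096] jaw y [ 1.   0.1 -0. ]
```

>>> {"fn": "arm_command", "kwargs": {
  "delta_pos": [
    [-0.03, -0.03, 0.1],
    [0, 0, 0],
    [0, 0, 0]
  ],
  "rotation": [
    [0, 0, 0],
    [0, 0, 0],
    [0, 0, 0]
  ]
}}

```text
clock: 18.2
position: [0.4457, -0.2734, 0.0312]
tool_rot: [2.419, 1.57, 0.948]
force: [-0.0, 0.2, 0.5]
grip_width: 0.0853
```

>>> {"fn": "arm_command", "kwargs": {
  "delta_pos": [
    [0, 0, 0],
    [0, 0, 0],
    [0, 0, 0],
    [0, 0, 0],
    [0, 0, 0],
    [0, 0, 0],
    [0, 0, 0],
    [0, 0, 0]
  ],
  "rotation": [
    [0, 0, 0],
    [0, 0, 0],
    [0, 0, 0],
    [0, 0, 0],
    [0, 0, 0],
    [0, 0, 0],
    [0, 0, 0],
    [0, 0, 0]
  ],
  "gripper": 1
}}

```text
clock: 19.0
position: [0.4458, -0.2736, 0.0317]
tool_rot: [1.951, 1.569, 0.48]
force: [-0.9, 0.3, 1.5]
grip_width: 0.0589
```

>>> {"fn": "arm_command", "kwargs": {
  "delta_pos": [
    [-0.15, 0, 0],
    [-0.3, 0, 0],
    [-0.5, 0, 0],
    [-0.5, 0, 0],
    [-0.2, 0, 0],
    [0, 0, 0]
  ],
  "rotation": [
    [0, 0, 0],
    [0, 0, 0],
    [0, 0, 0],
    [0, 0, 0],
    [0, 0, 0],
    [0, 0, 0]
  ]
}}

```text
clock: 19.6
position: [0.4458, -0.2735, 0.0851]
tool_rot: [1.78, 1.569, 0.308]
force: [0.9, 0.4, -0.7]
grip_width: 0.0596
```

```bash
python3 -c "
from h import *
plan([.4404,.0811,.08],-5.6)"
```

```text
t 19.6 pos [ 445.8 -273.5   85.1] w 0.0596 q7 0.22
rot units(tool) [ 1.883 -0.005 -0.015]  shift units after rot [  0.171  -1.333 -11.747] before rot [  0.176   0.993 -11.781] jaw y [1.  0.1 0. ]
```

>>> {"fn": "arm_command", "kwargs": {
  "delta_pos": [
    [0, 0.08, -0.5],
    [0, 0.02, -0.8],
    [0, -0.06, -0.97],
    [0, -0.1, -0.97],
    [0, -0.1, -0.97],
    [0, -0.1, -0.97],
    [0, -0.1, -0.97],
    [0, -0.1, -0.97],
    [0, -0.1, -0.97],
    [0, -0.1, -0.97]
  ],
  "rotation": [
    [0.65, 0, 0],
    [0.65, 0, 0],
    [0.55, 0, 0],
    [0, 0, 0],
    [0, 0, 0],
    [0, 0, 0],
    [0, 0, 0],
    [0, 0, 0],
    [0, 0, 0],
    [0, 0, 0]
  ]
}}

```text
clock: 20.6
position: [0.4445, 0.0053, 0.082]
tool_rot: [-0.782, 1.57, -2.463]
force: [-0.4, -0.1, 0.9]
grip_width: 0.0591
```

>>> {"fn": "arm_command", "kwargs": {
  "delta_pos": [
    [0, -0.1, -0.97],
    [0, -0.1, -0.8],
    [0, -0.04, -0.4],
    [0, 0, 0],
    [0, 0, 0]
  ],
  "rotation": [
    [0, 0, 0],
    [0, 0, 0],
    [0, 0, 0],
    [0, 0, 0],
    [0, 0, 0]
  ]
}}

```text
clock: 21.1
position: [0.4433, 0.0775, 0.0804]
tool_rot: [-1.661, 1.569, 2.947]
force: [0.7, -0.2, -0.2]
grip_width: 0.0591
```

```bash
python3 -c "
from h import *
plan([.4404,.0805,.032],-5.6)"
```

```text
t 21.1 pos [443.3  77.5  80.4] w 0.0591 q7 -0.67
rot units(tool) [-0.063 -0.002  0.02 ]  shift units after rot [ 1.613 -0.106 -0.092] before rot [ 1.614 -0.103 -0.09 ] jaw y [ 0.99 -0.1  -0.  ]
```

>>> {"fn": "arm_command", "kwargs": {
  "delta_pos": [
    [0.1, -0.05, -0.08],
    [0.25, -0.05, -0.08],
    [0.3, 0, 0],
    [0.3, 0, 0],
    [0.25, 0, 0],
    [0.1, 0, 0],
    [0, 0, 0],
    [0, 0, 0]
  ],
  "rotation": [
    [-0.06, 0, 0],
    [0, 0, 0],
    [0, 0, 0],
    [0, 0, 0],
    [0, 0, 0],
    [0, 0, 0],
    [0, 0, 0],
    [0, 0, 0]
  ]
}}

```text
clock: 21.9
position: [0.4399, 0.0796, 0.0367]
tool_rot: [-1.222, 1.566, -2.894]
force: [-0.6, -0.0, 0.4]
grip_width: 0.0589
```

```bash
python3 -c "
from h import *
plan([.4404,.0805,.032],-5.6)"
```

```text
t 21.9 pos [439.9  79.6  36.7] w 0.0589 q7 -0.72
rot units(tool) [-0.039  0.015  0.04 ]  shift units after rot [ 0.156  0.015 -0.032] before rot [ 0.156  0.015 -0.032] jaw y [ 0.99 -0.1  -0.  ]
```

>>> {"fn": "arm_command", "kwargs": {
  "delta_pos": [
    [0.06, 0, -0.03],
    [0.06, 0, 0],
    [0.03, 0, 0],
    [0, 0, 0],
    [0, 0, 0]
  ],
  "rotation": [
    [0, 0, 0],
    [0, 0, 0],
    [0, 0, 0],
    [0, 0, 0],
    [0, 0, 0]
  ]
}}

```text
clock: 22.4
position: [0.4405, 0.0807, 0.0325]
tool_rot: [-1.236, 1.568, -2.909]
force: [-0.6, 0.4, -0.3]
grip_width: 0.0589
```

>>> {"fn": "arm_command", "kwargs": {
  "delta_pos": [
    [0, 0, 0],
    [0, 0, 0],
    [0, 0, 0],
    [0, 0, 0],
    [0, 0, 0],
    [0, 0, 0],
    [0, 0, 0]
  ],
  "rotation": [
    [0, 0, 0],
    [0, 0, 0],
    [0, 0, 0],
    [0, 0, 0],
    [0, 0, 0],
    [0, 0, 0],
    [0, 0, 0]
  ],
  "gripper": -1
}}

```text
clock: 23.1
position: [0.4406, 0.0807, 0.0328]
tool_rot: [-1.225, 1.568, -2.898]
force: [0.2, 0.5, -0.4]
grip_width: 0.0854
```

>>> {"fn": "arm_command", "kwargs": {
  "delta_pos": [
    [-0.2, 0, 0],
    [-0.4, 0, 0],
    [-0.5, 0, 0],
    [-0.4, 0, 0],
    [0, 0, 0]
  ],
  "rotation": [
    [0, 0, 0],
    [0, 0, 0],
    [0, 0, 0],
    [0, 0, 0],
    [0, 0, 0]
  ]
}}

```text
clock: 23.6
position: [0.4406, 0.0808, 0.082]
tool_rot: [-1.164, 1.568, -2.836]
force: [-1.2, -0.4, -1.0]
grip_width: 0.0852
```

```bash
python3 - <<'E'
from h import *
plan([.4508,-.327,.08],7)
im=optics.grab_frame("side")
cv2.imwrite("pics/c8.png",cv2.resize(im[180:350,190:450,::-1],None,fx=3,fy=3))
E
```

```text
t 23.6 pos [440.6  80.8  82. ] w 0.0852 q7 -0.68
rot units(tool) [-2.137  0.007  0.022]  shift units after rot [ 0.067 -1.32  13.532] before rot [ 0.076  1.716 13.487] jaw y [ 0.99 -0.1  -0.  ]
```

View pics/c8.png

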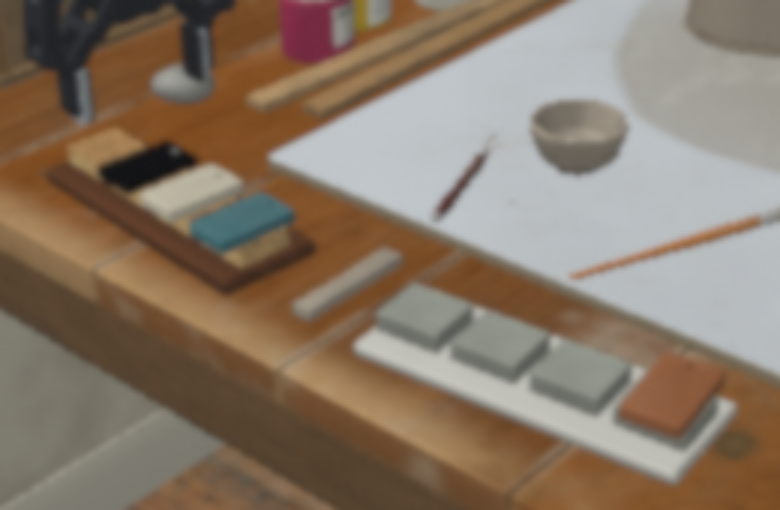

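Black is on pad 2, flat and in line. Only orange remains.

>>> {"fn": "arm_command", "kwargs": {
  "delta_pos": [
    [0, 0.1, 0.5],
    [0, 0.02, 0.8],
    [0, -0.06, 0.97],
    [0, -0.1, 0.97],
    [0, -0.1, 0.97],
    [0, -0.1, 0.97],
    [0, -0.1, 0.97],
    [0, -0.1, 0.97],
    [0, -0.1, 0.97],
    [0, -0.1, 0.97]
  ],
  "rotation": [
    [-0.7, 0, 0],
    [-0.7, 0, 0],
    [-0.6, 0, 0],
    [0, 0, 0],
    [0, 0, 0],
    [0, 0, 0],
    [0, 0, 0],
    [0, 0, 0],
    [0, 0, 0],
    [0, 0, 0]
  ]
}}

```text
clock: 24.65
position: [0.4438, -0.1983, 0.0789]
tool_rot: [-2.103, 1.566, 2.735]
force: [0.3, 0.4, 0.8]
grip_width: 0.0852
```

>>> {"fn": "arm_command", "kwargs": {
  "delta_pos": [
    [0, -0.1, 0.97],
    [0, -0.1, 0.97],
    [0, -0.1, 0.97],
    [0, -0.1, 0.8],
    [0, 0, 0.4],
    [0, 0, 0],
    [0, 0, 0]
  ],
  "rotation": [
    [0, 0, 0],
    [0, 0, 0],
    [0, 0, 0],
    [0, 0, 0],
    [0, 0, 0],
    [0, 0, 0],
    [0, 0, 0]
  ]
}}

```text
clock: 25.35
position: [0.4446, -0.3295, 0.0756]
tool_rot: [-2.145, 1.562, 2.688]
force: [0.8, 0.4, 1.0]
grip_width: 0.085
```

```bash
python3 -c "
from h import *
plan([.4508,-.3270,.0305],7)"
```

```text
t 25.35 pos [ 444.6 -329.5   75.6] w 0.085 q7 0.33
rot units(tool) [-0.017 -0.046  0.071]  shift units after rot [ 1.503  0.215 -0.056] before rot [ 1.502  0.226 -0.049] jaw y [ 0.99  0.12 -0.01]
```

>>> {"fn": "arm_command", "kwargs": {
  "delta_pos": [
    [0.1, 0.11, -0.03],
    [0.25, 0.1, -0.03],
    [0.3, 0, 0],
    [0.3, 0, 0],
    [0.3, 0, 0],
    [0.14, 0, 0],
    [0, 0, 0],
    [0, 0, 0]
  ],
  "rotation": [
    [0, -0.04, 0.07],
    [0, 0, 0],
    [0, 0, 0],
    [0, 0, 0],
    [0, 0, 0],
    [0, 0, 0],
    [0, 0, 0],
    [0, 0, 0]
  ]
}}

```text
clock: 26.15
position: [0.4519, -0.3216, 0.0292]
tool_rot: [-2.908, 1.568, 1.93]
force: [0.1, -0.6, -0.4]
grip_width: 0.0852
```

```bash
python3 -c "
from h import *
plan([.4508,-.3270,.0305],7)"
```

```text
t 26.15 pos [ 451.9 -321.6   29.2] w 0.0852 q7 0.28
rot units(tool) [ 0.038 -0.026  0.006]  shift units after rot [-0.043 -0.057  0.173] before rot [-0.044 -0.057  0.173] jaw y [ 0.99  0.13 -0.  ]
```

>>> {"fn": "arm_command", "kwargs": {
  "delta_pos": [
    [-0.04, -0.05, 0.16],
    [0, 0, 0],
    [0, 0, 0]
  ],
  "rotation": [
    [0, 0, 0],
    [0, 0, 0],
    [0, 0, 0]
  ]
}}

```text
clock: 26.45
position: [0.4511, -0.3276, 0.0312]
tool_rot: [3.058, 1.569, 1.613]
force: [0.5, -0.2, 0.6]
grip_width: 0.0853
```

>>> {"fn": "arm_command", "kwargs": {
  "delta_pos": [
    [0, 0, 0],
    [0, 0, 0],
    [0, 0, 0],
    [0, 0, 0],
    [0, 0, 0],
    [0, 0, 0],
    [0, 0, 0],
    [0, 0, 0]
  ],
  "rotation": [
    [0, 0, 0],
    [0, 0, 0],
    [0, 0, 0],
    [0, 0, 0],
    [0, 0, 0],
    [0, 0, 0],
    [0, 0, 0],
    [0, 0, 0]
  ],
  "gripper": 1
}}

```text
clock: 27.25
position: [0.4513, -0.3279, 0.0318]
tool_rot: [2.562, 1.569, 1.117]
force: [-0.6, -0.4, 1.7]
grip_width: 0.0592
```

>>> {"fn": "arm_command", "kwargs": {
  "delta_pos": [
    [-0.15, 0, 0],
    [-0.3, 0, 0],
    [-0.5, 0, 0],
    [-0.5, 0, 0],
    [-0.2, 0, 0],
    [0, 0, 0]
  ],
  "rotation": [
    [0, 0, 0],
    [0, 0, 0],
    [0, 0, 0],
    [0, 0, 0],
    [0, 0, 0],
    [0, 0, 0]
  ]
}}

```text
clock: 27.85
position: [0.4516, -0.328, 0.0868]
tool_rot: [1.743, 1.569, 0.298]
force: [-0.4, 0.3, 0.3]
grip_width: 0.0591
```

```bash
python3 -c "
from h import *
plan([.4455,.1325,.08],-5.6)"
```

```text
t 27.85 pos [ 451.6 -328.    86.8] w 0.0591 q7 0.33
rot units(tool) [ 2.133 -0.005 -0.017]  shift units after rot [  0.225  -1.7   -15.258] before rot [  0.233   1.722 -15.255] jaw y [0.99 0.13 0.  ]
```

>>> {"fn": "arm_command", "kwargs": {
  "delta_pos": [
    [0, 0.08, -0.5],
    [0, 0.02, -0.8],
    [0, -0.08, -0.97],
    [0, -0.12, -0.97],
    [0, -0.12, -0.97],
    [0, -0.12, -0.97],
    [0, -0.12, -0.97],
    [0, -0.12, -0.97],
    [0, -0.12, -0.97],
    [0, -0.12, -0.97]
  ],
  "rotation": [
    [0.75, 0, 0],
    [0.75, 0, 0],
    [0.6, 0, 0],
    [0, 0, 0],
    [0, 0, 0],
    [0, 0, 0],
    [0, 0, 0],
    [0, 0, 0],
    [0, 0, 0],
    [0, 0, 0]
  ]
}}

```text
clock: 28.85
position: [0.445, -0.049, 0.0858]
tool_rot: [1.274, 1.568, -0.409]
force: [0.1, 0.4, -0.1]
grip_width: 0.0591
```

>>> {"fn": "arm_command", "kwargs": {
  "delta_pos": [
    [0, -0.1, -0.97],
    [0, -0.1, -0.97],
    [0, -0.1, -0.97],
    [0, -0.1, -0.97],
    [0, -0.1, -0.97],
    [0, -0.08, -0.6],
    [0, 0, -0.2],
    [0, 0, 0],
    [0, 0, 0]
  ],
  "rotation": [
    [0, 0, 0],
    [0, 0, 0],
    [0, 0, 0],
    [0, 0, 0],
    [0, 0, 0],
    [0, 0, 0],
    [0, 0, 0],
    [0, 0, 0],
    [0, 0, 0]
  ]
}}

```text
clock: 29.75
position: [0.445, 0.1313, 0.0848]
tool_rot: [1.41, 1.569, -0.268]
force: [0.1, 0.2, -0.4]
grip_width: 0.0591
```

```bash
python3 -c "
from h import *
plan([.4455,.1323,.032],-5.6)"
```

```text
t 29.75 pos [445.  131.3  84.8] w 0.0591 q7 -0.78
rot units(tool) [-0.087  0.002 -0.012]  shift units after rot [ 1.761  0.014 -0.034] before rot [ 1.761  0.012 -0.034] jaw y [ 0.99 -0.11  0.  ]
```

>>> {"fn": "arm_command", "kwargs": {
  "delta_pos": [
    [0.1, 0, -0.03],
    [0.25, 0, 0],
    [0.3, 0, 0],
    [0.3, 0, 0],
    [0.3, 0, 0],
    [0.2, 0, 0],
    [0, 0, 0],
    [0, 0, 0]
  ],
  "rotation": [
    [-0.08, 0, 0],
    [0, 0, 0],
    [0, 0, 0],
    [0, 0, 0],
    [0, 0, 0],
    [0, 0, 0],
    [0, 0, 0],
    [0, 0, 0]
  ]
}}

```text
clock: 30.55
position: [0.4448, 0.1284, 0.0363]
tool_rot: [-0.262, 1.568, -1.935]
force: [-0.0, 0.3, 0.3]
grip_width: 0.0593
```

```bash
python3 -c "
from h import *
plan([.4455,.1323,.032],-5.6)"
```

```text
t 30.55 pos [444.8 128.4  36.3] w 0.0593 q7 -0.81
rot units(tool) [-0.045  0.022  0.006]  shift units after rot [ 0.142  0.01  -0.133] before rot [ 0.142  0.01  -0.133] jaw y [ 0.99 -0.1  -0.  ]
```

Once it is released I'll retreat and swing aside so the top view is clear.

>>> {"fn": "arm_command", "kwargs": {
  "delta_pos": [
    [0.06, 0, -0.12],
    [0.06, 0, 0],
    [0.02, 0, 0],
    [0, 0, 0],
    [0, 0, 0]
  ],
  "rotation": [
    [0, 0, 0],
    [0, 0, 0],
    [0, 0, 0],
    [0, 0, 0],
    [0, 0, 0]
  ]
}}

```text
clock: 31.05
position: [0.4457, 0.1327, 0.0325]
tool_rot: [0.473, 1.569, -1.2]
force: [0.3, -1.0, -0.3]
grip_width: 0.0597
```

>>> {"fn": "arm_command", "kwargs": {
  "delta_pos": [
    [0, 0, 0],
    [0, 0, 0],
    [0, 0, 0],
    [0, 0, 0],
    [0, 0, 0],
    [0, 0, 0],
    [0, 0, 0]
  ],
  "rotation": [
    [0, 0, 0],
    [0, 0, 0],
    [0, 0, 0],
    [0, 0, 0],
    [0, 0, 0],
    [0, 0, 0],
    [0, 0, 0]
  ],
  "gripper": -1
}}

```text
clock: 31.75
position: [0.4459, 0.1325, 0.0328]
tool_rot: [0.733, 1.569, -0.94]
force: [0.5, 0.1, 0.0]
grip_width: 0.0852
```

>>> {"fn": "arm_command", "kwargs": {
  "delta_pos": [
    [-0.2, 0, 0],
    [-0.4, 0, 0],
    [-0.6, 0, 0],
    [-0.7, 0, 0],
    [-0.7, 0, 0],
    [-0.5, 0, 0.5],
    [-0.3, 0, 0.9],
    [0, 0, 0.95],
    [0, 0, 0.95],
    [0, 0, 0.95]
  ],
  "rotation": [
    [0, 0, 0],
    [0, 0, 0],
    [0, 0, 0],
    [0, 0, 0],
    [0, 0, 0],
    [0, 0, 0],
    [0, 0, 0],
    [0, 0, 0],
    [0, 0, 0],
    [0, 0, 0]
  ]
}}

```text
clock: 32.75
position: [0.433, 0.0056, 0.1475]
tool_rot: [1.67, 1.564, 0.004]
force: [0.5, -0.1, 0.1]
grip_width: 0.0855
```

>>> {"fn": "arm_command", "kwargs": {
  "delta_pos": [
    [0, 0, 0.95],
    [0, 0, 0.95],
    [0, 0, 0.95],
    [0, 0, 0.95],
    [0, 0, 0.95],
    [0, 0, 0.95],
    [0, 0, 0.95],
    [0, 0, 0.7],
    [0, 0, 0.3],
    [0, 0, 0]
  ],
  "rotation": [
    [0, 0, 0],
    [0, 0, 0],
    [0, 0, 0],
    [0, 0, 0],
    [0, 0, 0],
    [0, 0, 0],
    [0, 0, 0],
    [0, 0, 0],
    [0, 0, 0],
    [0, 0, 0]
  ]
}}

```text
clock: 33.75
position: [0.4082, -0.2356, 0.1576]
tool_rot: [1.448, 1.556, -0.222]
force: [0.3, 0.6, -0.5]
grip_width: 0.0853
```

```bash
python3 - <<'E'
from h import *
s=monitor.observe();print(s['clock'],s['position'].round(3),s['qd'].round(3))
t=optics.grab_frame("top");im=optics.grab_frame("side")
a=up(t,155,295,195,275)
b=cv2.resize(im[190:300,190:330],None,fx=4,fy=4,interpolation=cv2.INTER_CUBIC)
np.save("t.npy",t)
cv2.imwrite("pics/c9.png",cv2.resize(np.vstack([a,b]),None,fx=.78,fy=.78)[:,:,::-1])
E
```

```text
33.75 [ 0.408 -0.236  0.158] [-0.002 -0.016 -0.011  0.004 -0.009  0.006 -0.005]
```

View pics/c9.png

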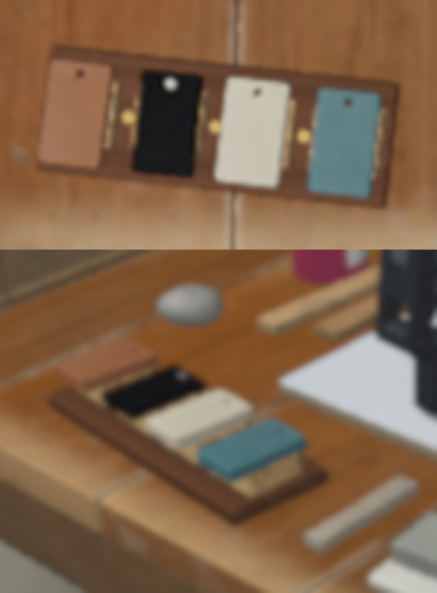

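All four are on their pads in the right order: orange, black, white, teal. Now a numeric check.

```bash
python3 - <<'E'
from h import *
t=np.load("t.npy");x0,y0=155,195;u=up(t,155,295,195,275);H,S,V=masks(u);Y,X=np.mgrid[:320,:560];X=X/K+x0;Y=Y/K+y0
pads={"teal":(430.3,-22.1),"white":(435.4,29.5),"black":(440.4,81.1),"orange":(445.5,132.8)}
ms={"teal":(abs(H-93)<14)&(S>45),"white":(V>150)&(S<65)&(X>220),"black":(V<65)&(X>195)&(X<225)&(Y>215)&(Y<255),"orange":(V>125)&(H<13)&(X<192)&(X>165)&(Y>211)&(Y<252)}
a=np.radians(-5.6);Rt=np.array([[np.cos(a),np.sin(a)],[-np.sin(a),np.cos(a)]])
for n,m in ms.items():
    for r in rectc("top",m,x0,y0,.034): print(n,r,"rail-frame offset mm",(Rt@(r[:2]-pads[n])).round(1))
E
```

```text
teal [428.3 -22.5  58.4  35.1  -5.5] rail-frame offset mm [-2.  -0.6]
white [433.6  30.5  60.8  37.8  -6.2] rail-frame offset mm [-1.9  0.8]
black [438.2  79.6  59.3  36.2  -4.9] rail-frame offset mm [-2.  -1.7]
orange [443.4 134.4  60.9  38.7  -6.5] rail-frame offset mm [-2.2  1.4]
```

```bash
python3 -c "
from workcell import bot
print(bot.job_done())"
```

```text
the job is handed in; nothing more can be done
None
```

All four tiles are on the sample rail in reverse order: orange, black, white, teal from left to right. The strip had started as teal, white, black, orange. I handed the job in at about 34 s of the 93 s allowed; it reported no verdict.

- **Position and angle:** in the last top picture, each tile is 2.0–2.2 mm off its pad centre across the rail and at most 1.7 mm along it. Each is within about 1° of square to the rail.
- **Flatness:** both final views show the tiles lying flat. I judged this by eye, not by measurement.
- **Robot state:** the gripper is open, and the arm stands clear at 158 mm height, at rest and touching nothing. Wrist forces stayed within about 3 N in every reading.
- **Disagreement:** the side camera put the teal tile's starting place about 4 mm from where the top camera did. I went with the top camera, and the grasp was good. The tile and pad measurements also share a consistent 2 mm offset across the rail, well inside the 10 mm tolerance. No check failed.

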